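# Take the go gauge off its keyhole hanger

## Task

Take the green plug gauge off the blue hanger: slide it along its keyhole slot to the wide end at the front, then lift it straight out. Stand it upright in the empty compartment of the grey job tray, beside the steel shell that it will check, lowering it onto the tray's floor before you let go. Leave the red gauge hanging where it is and do not disturb the spanner and the welding magnet.

Things in the scene. Friction and masses are not known exactly. Their poses are not given: they have to be found in the camera images.
- green_gauge: green-handled plug gauge, turned, 108 mm tall, 0.2 to 0.4 kg, hanging in the narrow part of one of the slots, collar on the sheet. Origin: centre of its underside, z up its axis (round). Above the origin, mm: steel plug dia. 36 at 0-30, taper, neck dia. 12 at 41-56, green collar dia. 58 at 56-64, round green handle dia. 28 at 64-108 (grip it from above)
- red_gauge: the same gauge with red collar and handle, hanging in the hanger's other slot; must stay there
- hanger: fixed blue bracket, 144 (x) by 168 mm (y); origin on the table under its centre, front to its -x, back sheet at +x. Level top sheet 5 mm thick, top face 72 mm up. Two keyhole slots along x at y = +42 and -42 mm: 18 mm wide, closed end at x = +36, round wide end dia. 42 centred at x = -34 mm. A plug passes only there, clear of the sheet once raised 60 mm; the collar never passes
- slot_plus_y_wide_end (a point): centre of the wide end of the hanger's slot at its +y, on the sheet's upper face
- slot_minus_y_wide_end (a point): centre of the wide end of the hanger's slot at its -y, on the sheet's upper face
- tray: fixed grey open tray, 120 (x) by 170 mm (y), 22 mm high, walls and divider 5 mm, floor 5 mm above the table; origin on the table under its centre. Two compartments, each 110 (x) by 77 mm (y): the -y one holds a steel tube shell (dia. 40, 68 mm long, lying), the +y one is empty. Fixed fume hose above and behind: mouth at z = 0.59 m, over x 0.49 to 0.62, y -0.35 to -0.23 m; keep the wrist out of it
- tray_empty_side (a point): centre of the empty compartment, on the floor of the tray
- spanner_17: loose steel combination spanner, 192 mm long, lying flat behind the hanger; leave alone
- magnet_square: loose dark red triangular welding magnet, 90 mm sides, 16 mm thick, lying flat behind the tray; leave alone

How it is judged (in metres and radians):
On the way, in this order (a step that is already met when the one before it is completed fails the run):
1. the green gauge is slid, still hanging, to the wide end of its slot (within 6 mm) (x of green_gauge in the frame of hanger between -0.042 and -0.028 m and z of green_gauge in the frame of hanger below 0.03 m), for 0.05 s.
2. it is lifted out above the hanger (z of green_gauge in the frame of hanger above 0.073 m), for 0.05 s.
3. it stands on the floor of the tray's empty compartment (underside within 6 mm of the floor, upright) while the fingers still hold it (z of green_gauge in the frame of tray_empty_side below 0.006 m and angle between green_gauge's own z axis and vertical below 0.12 rad and x of green_gauge in the frame of tray_empty_side between -0.042 and 0.042 m and y of green_gauge in the frame of tray_empty_side between -0.026 and 0.026 m and contact force between the fingers and green_gauge above 1 N), for 0.1 s.
At the end, for the whole second after the job is handed in: the green gauge stands at rest, upright within 0.06 rad, with its underside on the floor (within 3 mm) anywhere in the empty compartment of the tray, and the red gauge hangs within 12 mm of where it hung (z of green_gauge in the frame of tray_empty_side below 0.003 m and angle between green_gauge's own z axis and vertical below 0.06 rad and x of green_gauge in the frame of tray_empty_side between -0.042 and 0.042 m and y of green_gauge in the frame of tray_empty_side between -0.026 and 0.026 m and linear speed of green_gauge below 0.01 m/s and distance of red_gauge from where it was at the start of the episode below 0.012 m); the robot touches nothing.
It fails at once if the red gauge is moved by more than 20 mm (distance of red_gauge from where it was at the start of the episode above 0.02 m).
It fails at once if the spanner or the magnet is moved by more than 20 mm (distance of any of spanner_17, magnet_square from where it was at the start of the episode above 0.02 m).
It also fails if it takes over 38 s, if anything falls off the work surface, if the arm or the gripper's body presses on something with over 40 N, if the wrist force passes 120 N, or if a joint passes its speed limit or range.

## Robot

A 6-joint arm with a two-finger parallel gripper is mounted at the origin on a cart in front of the work surface, level with it; the furniture and walls round the work are solid. World frame = base frame: x ahead of the robot, y to its left, z up, the work surface at z = 0. Lengths are in mm, angles in rad, forces in N, time in s.
With the tool pointing down it reaches from about 350 to 975 mm from the base axis. Payload 7.1 kg.
Tool frame: the origin (TCP) lies between the finger pads; the fingertips stand 17 mm ahead of it and the grasp point (between the pads) lies 2 mm behind it; z points along the fingers, y is the line along which they close (so a half turn about z gives the same grasp; the last joint's range is limited). The gripper opens to 88 mm and grips with 3 to 60 N. Pads are 20 mm wide; open, the fingers measure 115 mm over their backs; the gripper's body (75 mm by 178 mm) begins 61 mm behind the grasp point.
Start: joints at [1.22, 0.423, 1.63, -0, 1.089, -0.019], TCP at [203.559, 590.905, 239.675] pointing down, gripper open.
Joint ranges: [-3, 3], [-0.9, 2.11], [0.09, 2.58], [-1.31, 4.45], [0.11, 2.69], [-2.54, 2.54]. Speed limits (rad/s): [2.39, 2.39, 3.01, 3.14, 3.14, 3.14].

## Interface

Orientations are given as a rotation vector (axis times angle).
In Python, from workcell import ctrl gives the robot as it stands.
- The arm moves only by the shell command python3 jog.py FILE [OPENING], which reads ROWS from the file FILE. ROWS is a JSON list of rows, 1 to 5 of them, each written [[dx, dy, dz], [rx, ry, rz]]: dx, dy, dz in a scale on which 1.0 is 250 mm, then a rotation vector rx, ry, rz in parts of the range, where 1.0 means pi/2 rad; each row shifts and turns the commanded pose from where the row before left it, along the tool's axes as they then stand; what a row does not reach is not made up. A row lasts 1/12 s, in which the tool goes at most 41.7 mm and 0.125 rad, less where a joint would pass 70% of its speed; a pose out of reach is approached as far as the arm can. OPENING is the finger opening in mm, set as the command begins (- or left out keeps the last). The fingers move at their own pace and stop on an object; the grip force is fixed at half the most. Time passes only in rows, so rows that do not move let the fingers close. It prints the time, the measured TCP pose, the force, the opening and the grip force at its end. A shift or turn number past 1, either way, is cut back to 1. Input that does not fit is refused with a message, and nothing moves.
- ctrl.get_obs(): the state, without advancing time (a new reading comes with each control period).
- ctrl.get_image(name): name is "side" or "top"; returns a dict with "img" (480x640x3 uint8, red, green, blue), "fx", "fy", "cx", "cy" (pixels), "R" (3x3) and "t" (3): a world point X has camera coordinates R X + t. Camera axes: x right, y down, z forward; pixel columns grow to the right and rows downward; lengths in mm; the calibration is good to about 2 mm. A picture is of the moment at which its call begins. There is no depth.
- ctrl.close_job(): hands the job in; it is judged then, once.
The state is a dict: "t": time; "qpos": joint angles; "qvel": joint speeds; "joint_torque": joint torques, N m; "ee_pos": TCP position; "orientation": TCP orientation; "ft_force": force on the tool from outside, world axes, zero at the start; "moment": the same for the moment, N m; "width": finger opening in mm; "grasp_force": force on a finger pad.
Only numpy, scipy, OpenCV 4.12 (cv2) and the standard library are available. Lean on these libraries where they do the work, as an engineer would, in place of code of your own. Each camera call takes 0.05 s, during which the arm holds its last target. There are 200 camera calls.

## Working session

There is one attempt and no reset: what is moved stays moved. The work goes in short steps, Python scripts to look and compute and a shell command to move; the robot and the scene stay as the last step left them, time stands still between calls to the robot, and variables do not carry over. Pictures are saved under pics/ and viewed, at most 10 in all, crops included, and the job is handed in when it is done.

```bash
ls; mkdir -p pics; python3 - <<'E'
from workcell import ctrl
import cv2
for n in("top","side"):
    d=ctrl.get_image(n); cv2.imwrite(f"pics/{n}0.png",d["img"][:,:,::-1]); print(n,d["fx"],d["fy"],d["cx"],d["cy"],d["R"],d["t"])
o=ctrl.get_obs(); print(o)
E
```

```text
jog.py
pics
workcell.py
top 518.6753560171267 518.6753560171267 315.7796767481016 245.17000412721285 [[-0.0095509  -0.99979577 -0.0178099 ]
 [-0.98784611  0.01219706 -0.15495578]
 [ 0.15514137  0.01611347 -0.98776086]] [-194.63649622  552.89110063  850.69694495]
side 558.4958414296111 558.4958414296111 309.90648224455015 240.07669831172223 [[-0.96292768 -0.26857746 -0.02522776]
 [-0.0968163   0.43136734 -0.89696646]
 [ 0.2517874  -0.86127137 -0.44137822]] [479.12713449 211.48375367 688.54068189]
{'t': 0.1, 'qpos': array([ 1.22001367e+00,  4.23766210e-01,  1.63060972e+00, -1.16451781e-05,
        1.08859179e+00, -1.90007076e-02]), 'qvel': array([-1.46140721e-04, -1.99327926e-03, -1.59693317e-03,  2.43595135e-04,
        3.05489700e-04, -3.72332293e-05]), 'joint_torque': array([-6.50626625e-04, -5.45606017e+01, -2.74324751e+01,  6.44742837e-02,
        1.87732698e-02, -5.68578128e-05]), 'ee_pos': array([203.39468095, 590.47240722, 238.97981192]), 'orientation': array([-5.18726208e-01, -3.09822504e+00,  2.12594217e-03]), 'ft_force': array([0.28207425, 0.50076735, 0.65205311]), 'moment': array([-0.02776334,  0.07845757,  0.03057966]), 'grasp_force': 0.0, 'width': 87.81666780559434}
```

View pics/top0.png

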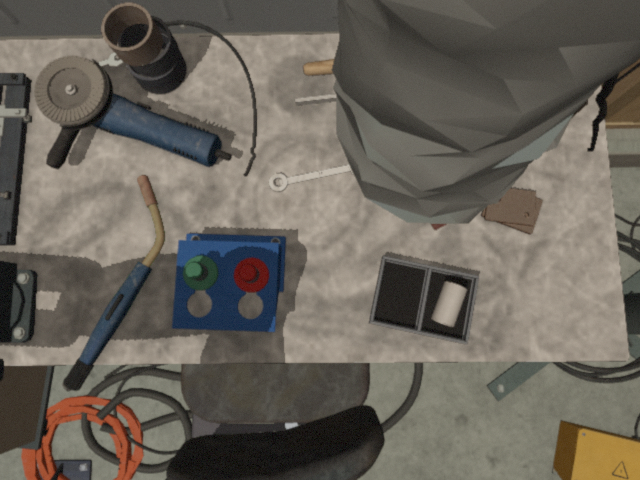

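View pics/side0.png

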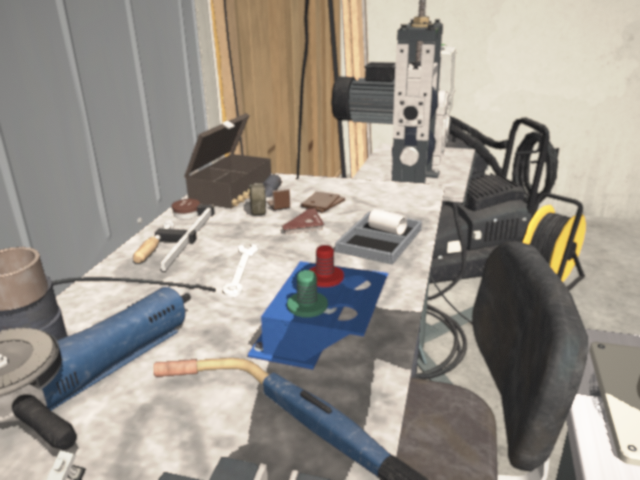

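The top view shows the green gauge's handle at about (200,268) and the red one at (252,273). The wide ends are at about (200,304) and (250,304), and the empty tray compartment is at (402,292). The side view agrees: both gauges hang with their wide ends in front, and the tray is further to -y.

```bash
cat > h.py <<'E'
import numpy as np, cv2
from workcell import ctrl
def ray(d,uv,z):
    K=np.array([(uv[0]-d["cx"])/d["fx"],(uv[1]-d["cy"])/d["fy"],1]); R=np.array(d["R"]);t=np.array(d["t"])
    c=-R.T@t; v=R.T@K; return (c+v*(z-c[2])/v[2]).round(1)
def proj(d,X):
    p=np.array(d["R"])@np.array(X)+d["t"]; return (d["fx"]*p[0]/p[2]+d["cx"], d["fy"]*p[1]/p[2]+d["cy"])
def mask(d,lo,hi):
    return cv2.inRange(cv2.cvtColor(d["img"],cv2.COLOR_RGB2HSV),lo,hi)
E
python3 - <<'E'
from h import *
d=ctrl.get_image("top"); im=d["img"]
cv2.imwrite("pics/crop1.png",cv2.resize(im[225:345,165:295,::-1],None,fx=6,fy=5,interpolation=cv2.INTER_CUBIC)[:600])
cv2.imwrite("pics/crop2.png",cv2.resize(im[245:350,360:490,::-1],None,fx=5,fy=5,interpolation=cv2.INTER_CUBIC))
for n,lo,hi in(("green",(50,80,30),(95,255,255)),("blue",(100,120,30),(125,255,255)),):
    m=mask(d,lo,hi); m[:230]=0;m[345:]=0;m[:,:165]=0;m[:,300:]=0
    cs,h=cv2.findContours(m,cv2.RETR_CCOMP,cv2.CHAIN_APPROX_NONE)
    for c in cs:
        if len(c)>25:
            print(n,cv2.contourArea(c),cv2.boundingRect(c),cv2.fitEllipse(c))
            if n=="blue": print(cv2.approxPolyDP(c,4,True).reshape(-1,2).tolist())
s=ctrl.get_image("side"); m=mask(s,(50,80,30),(95,255,255)); m[:250]=0;m[330:]=0;m[:,:270]=0;m[:,340:]=0
ys,xs=np.nonzero(m); print("side green top row",ys.min(),[ (r,xs[ys==r].min(),xs[ys==r].max()) for r in range(ys.min(),ys.max()+1,4)])
E
```

```text
green 908.0 (183, 255, 35, 35) ((200.05552673339844, 272.2713623046875), (33.40940856933594, 34.702178955078125), 69.00593566894531)
green 136.0 (191, 263, 19, 20) ((200.20053100585938, 272.92852783203125), (15.272873878479004, 18.772733688354492), 40.108524322509766)
blue 9478.5 (173, 234, 112, 98) ((228.3847198486328, 281.71795654296875), (107.48743438720703, 123.72735595703125), 74.31004333496094)
[[179, 242], [173, 327], [274, 330], [284, 237], [278, 237], [278, 244], [267, 236], [196, 234], [201, 239], [191, 241], [193, 234]]
blue 1717.0 (232, 255, 39, 66) ((250.7174072265625, 284.51947021484375), (35.76222610473633, 67.2372817993164), 1.901229739189148)
[[251, 255], [267, 264], [270, 278], [258, 292], [262, 313], [248, 320], [237, 311], [244, 292], [234, 284], [232, 271], [240, 259]]
blue 1650.0 (181, 254, 39, 65) ((199.7498779296875, 283.06793212890625), (34.5562744140625, 67.76441955566406), 2.283348321914673)
[[198, 254], [212, 258], [219, 274], [206, 289], [213, 306], [202, 318], [191, 316], [185, 307], [194, 290], [181, 274], [185, 262]]Traceback (most recent call last):
  File "<stdin>", line 13, in <module>
    return umr_minimum(a, axis, None, out, keepdims, initial, where)
ValueError: zero-size array to reduction operation minimum which has no identity
```

View pics/crop1.png

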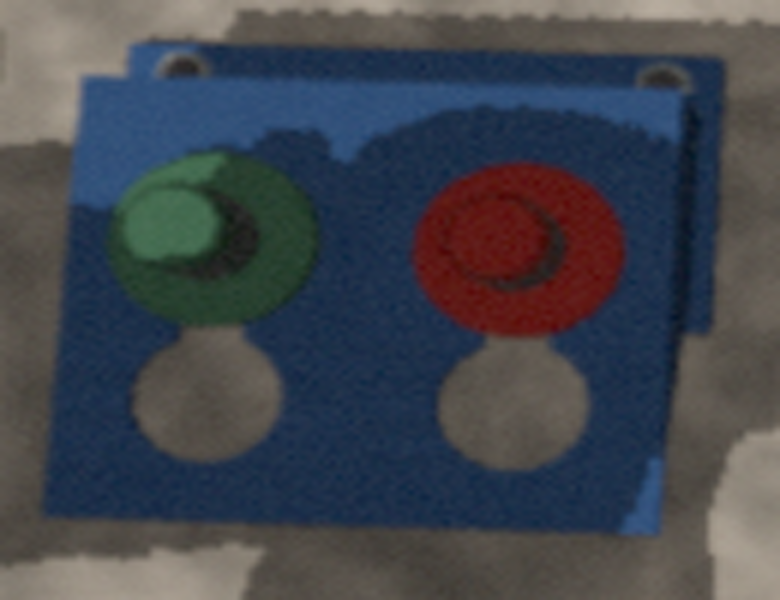

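View pics/crop2.png

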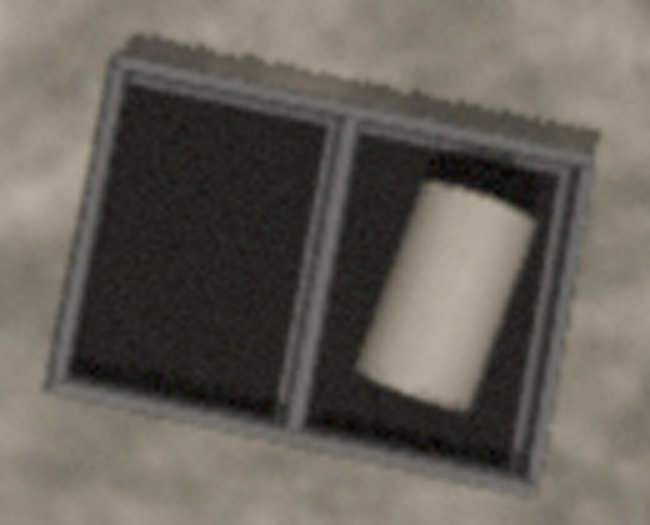

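The crops show the sheet corners, the two collars, both wide-end holes and the tray rim clearly, so I'll convert those pixels to positions.

```bash
python3 - <<'E'
from h import *
d=ctrl.get_image("top"); 
c1=lambda p:(165+p[0]/6-.4,225+p[1]/5-.4); c2=lambda p:(360+p[0]/5-.4,245+p[1]/5-.4)
C=[ray(d,c1(p),72) for p in((82,78),(686,92),(660,533),(43,515))]; cen=np.mean(C,0)
print("sheet",C,cen,"sides",[np.linalg.norm(C[i]-C[(i+1)%4]).round(1) for i in range(4)])
w=[ray(d,c1(p),72) for p in((208,398),(513,403))]; print("wide",w)
g=ray(d,c1((213,240)),80); r=ray(d,c1((519,250)),80); gh=ray(d,c1((171,225)),124); print("collars",g,r,"handle top",gh)
for a,b in((g,w[0]),(r,w[1]),(C[0],C[3]),(C[1],C[2])): print("slot yaw",np.arctan2(a[1]-b[1],a[0]-b[0]),np.linalg.norm((a-b)[:2]))
v=w[0]-w[1]; print("yaw from wides",np.arctan2(-v[0],v[1]),np.linalg.norm(v))
T=[ray(d,c2(p),22) for p in((112,52),(600,152),(537,490),(43,388))]; tc=np.mean(T,0)
v=T[0]-T[1]+T[3]-T[2]; v/=np.linalg.norm(v); print("tray",T,tc,[np.linalg.norm(T[i]-T[(i+1)%4]).round(1) for i in range(4)],"yaw",np.arctan2(-v[0],v[1]),"goal",tc+41*v)
s=ctrl.get_image("side")
im=s["img"].copy()
for P in([*g[:2],80],[*g[:2],124],[*w[0][:2],72],[*w[1][:2],72],[*(tc+41*v)[:2],5]):
    cv2.circle(im,tuple(int(round(x)) for x in proj(s,P)),2,(255,255,0),-1)
cv2.imwrite("pics/s1.png",cv2.resize(im[180:370,230:450,::-1],None,fx=3,fy=3))
E
```

```text
sheet [array([557.2,  28.5,  72. ]), array([ 550.3, -139.9,   72. ]), array([ 405.7, -133.1,   72. ]), array([413. ,  34.5,  72. ])] [481.55 -52.5   72.  ] sides [np.float64(168.5), np.float64(144.8), np.float64(167.8), np.float64(144.3)]
wide [array([450.4,  -9.4,  72. ]), array([447.9, -92.9,  72. ])]
collars [501.5 -11.4  80. ] [497.3 -95.2  80. ] handle top [501.7 -11.  124. ]
slot yaw -0.03911897651055396 51.139123965903075
slot yaw -0.04652510617246398 49.45351352533006
slot yaw -0.041584889009809674 144.32477264835725
slot yaw -0.04699165956596404 144.75980104987707
yaw from wides -0.029931178353808385 83.5374167663808
tray [array([ 534.9, -316. ,   22. ]), array([ 498. , -483.6,   22. ]), array([ 383.1, -455.7,   22. ]), array([ 419., -289.,   22.])] [ 458.75  -386.075   22.   ] [np.float64(171.6), np.float64(118.2), np.float64(170.5), np.float64(119.0)] yaw -0.21442080226325105 goal [ 467.47404273 -346.01390817   22.        ]
```

View pics/s1.png

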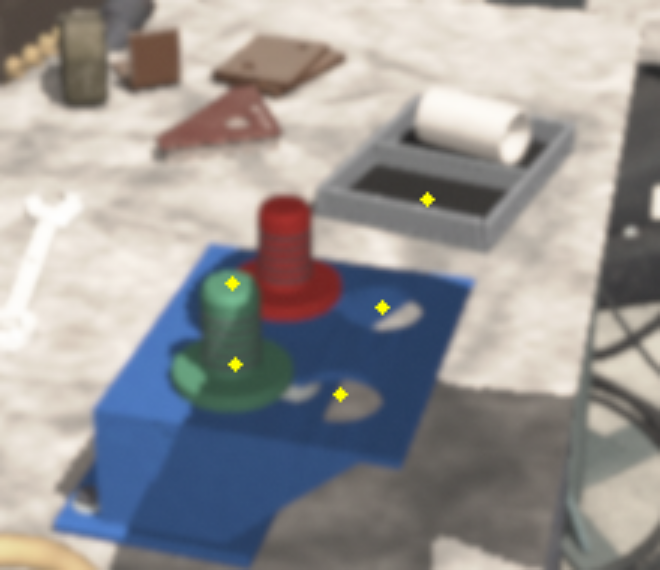

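The side view agrees: the green gauge is at about (501.5, -11.3), the wide end at (449.5, -9.2) and the compartment centre at (467, -346). The handle is round, so I'll keep the current tool yaw. I'll move to above the gauge first.

Units first: shifts go in shares of 250 mm and turns go in shares of pi/2 rad. So -24 mm is -0.096, -12 mm is -0.048.

```bash
cat >> h.py <<'E'
def go(x,y,z):
    from scipy.spatial.transform import Rotation as Ro
    o=ctrl.get_obs(); R=Ro.from_rotvec(o["orientation"]).as_matrix()
    print("t",round(o["t"],2),"pos",o["ee_pos"].round(1),"tool delta",(R.T@(np.array([x,y,z])-o["ee_pos"])).round(1),"zaxis",R[:,2].round(3),"f",o["ft_force"].round(1),"w",round(o["width"],1),"g",round(o["grasp_force"],1))
E
echo '[[[-0.048, -0.048, -0.024], [0, 0, 0]], [[-0.096, -0.096, -0.024], [0, 0, 0]], [[-0.096, -0.096, -0.024], [0, 0, 0]], [[-0.096, -0.096, -0.024], [0, 0, 0]], [[-0.096, -0.096, -0.024], [0, 0, 0]]]' > mv.in && python3 jog.py mv.in 60
echo '[[[-0.096, -0.096, 0], [0, 0, 0]], [[-0.096, -0.096, 0], [0, 0, 0]], [[-0.096, -0.096, 0], [0, 0, 0]], [[-0.096, -0.096, 0], [0, 0, 0]], [[-0.096, -0.096, 0], [0, 0, 0]]]' > mv.in && python3 jog.py mv.in
echo '[[[-0.096, -0.096, 0], [0, 0, 0]], [[-0.096, -0.096, 0], [0, 0, 0]], [[-0.096, -0.096, 0], [0, 0, 0]], [[-0.096, -0.096, 0], [0, 0, 0]], [[-0.096, -0.096, 0], [0, 0, 0]]]' > mv.in && python3 jog.py mv.in
echo '[[[-0.096, -0.096, 0.04], [0, 0, 0]], [[-0.096, -0.096, 0.04], [0, 0, 0]], [[-0.096, -0.096, 0.04], [0, 0, 0]], [[-0.096, -0.096, 0.04], [0, 0, 0]], [[-0.048, -0.048, 0.04], [0, 0, 0]]]' > mv.in && python3 jog.py mv.in
echo '[[[0, 0, 0], [0, 0, 0]], [[0, 0, 0], [0, 0, 0]]]' > mv.in && python3 jog.py mv.in
python3 -c "from h import *; go(501.5,-11.3,104)"
```

```text
t: 0.72
ee_pos: [270.9, 451.4, 270.1]
orientation: [0.518, 3.098, -0.0]
ft_force: [0.8, -0.0, 0.1]
width: 60.8
grasp_force: 0.0
t: 1.13
ee_pos: [345.1, 298.8, 270.1]
orientation: [0.518, 3.098, 0.0]
ft_force: [1.1, 0.2, -0.4]
width: 59.8
grasp_force: 0.0
t: 1.55
ee_pos: [419.2, 146.3, 270.1]
orientation: [0.519, 3.098, 0.0]
ft_force: [-0.2, 1.0, -0.7]
width: 60.0
grasp_force: 0.0
t: 1.97
ee_pos: [487.0, 7.8, 219.8]
orientation: [0.521, 3.096, -0.001]
ft_force: [0.7, 1.1, 0.3]
width: 60.0
grasp_force: 0.0
t: 2.13
ee_pos: [485.4, 10.3, 219.5]
orientation: [-0.522, -3.096, 0.0]
ft_force: [1.3, 0.7, 0.9]
width: 60.1
grasp_force: 0.0
t 2.13 pos [485.4  10.3 219.5] tool delta [-22.4 -15.  115.4] zaxis [-0.001  0.    -1.   ] f [1.3 0.7 0.9] w 60.1 g 0.0
```

Converted, 20 mm is 0.08, -11.4 mm is -0.0456.

```bash
echo '[[[-0.044, -0.03, 0.04], [0, 0, 0]], [[-0.0456, -0.03, 0.04], [0, 0, 0]], [[0, 0, 0.08], [0, 0, 0]], [[0, 0, 0.08], [0, 0, 0]], [[0, 0, 0], [0, 0, 0]]]' > mv.in && python3 jog.py mv.in
python3 - <<'E'
from h import *
go(501.5,-11.3,104)
d=ctrl.get_image("top"); cv2.imwrite("pics/c3.png",cv2.resize(d["img"][215:345,130:300,::-1],None,fx=4,fy=4))
E
```

```text
t: 2.55
ee_pos: [500.0, -9.2, 157.7]
orientation: [-0.516, -3.094, 0.001]
ft_force: [-1.2, -0.0, -0.5]
width: 60.3
grasp_force: 0.0
t 2.55 pos [500.   -9.2 157.7] tool delta [-2.4 -1.4 53.6] zaxis [-0.005  0.    -1.   ] f [-1.2 -0.  -0.5] w 60.3 g 0.0
```

View pics/c3.png

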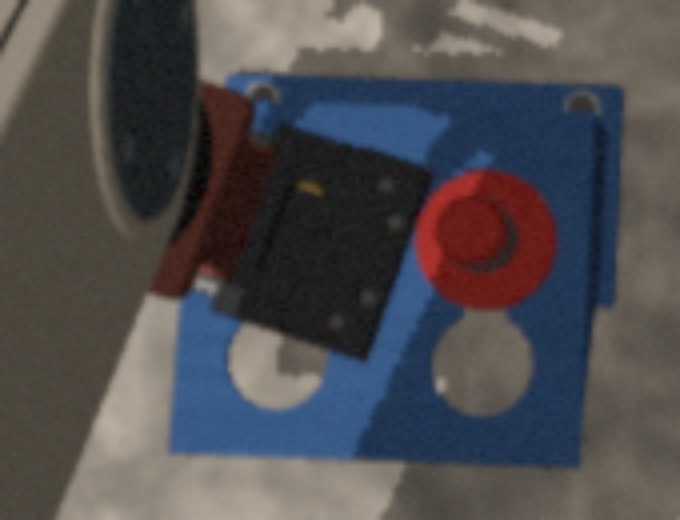

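The gripper is over the green gauge and hides it from above. The red gauge's handle, at about (472,232) in the crop, is clear of the body. I'll go down and close the fingers.

Converted, 15 mm is 0.06, 14 mm is 0.056.

```bash
echo '[[[-0.006, -0.004, 0.06], [0, 0, 0]], [[0, 0, 0.06], [0, 0, 0]], [[0, 0, 0.056], [0, 0, 0]], [[0, 0, 0.04], [0, 0, 0]], [[0, 0, 0], [0, 0, 0]]]' > mv.in && python3 jog.py mv.in
python3 - <<'E'
from h import *
go(501.5,-11.3,104)
d=ctrl.get_image("side"); cv2.imwrite("pics/c4.png",cv2.resize(d["img"][180:370,230:450,::-1],None,fx=3,fy=3))
E
```

```text
t: 3.02
ee_pos: [502.9, -11.1, 105.4]
orientation: [-0.517, -3.097, 0.0]
ft_force: [-0.2, -0.2, 0.2]
width: 60.1
grasp_force: 0.0
t 3.02 pos [502.9 -11.1 105.4] tool delta [ 1.2 -0.7  1.4] zaxis [-0.001  0.    -1.   ] f [-0.2 -0.2  0.2] w 60.1 g 0.0
```

View pics/c4.png

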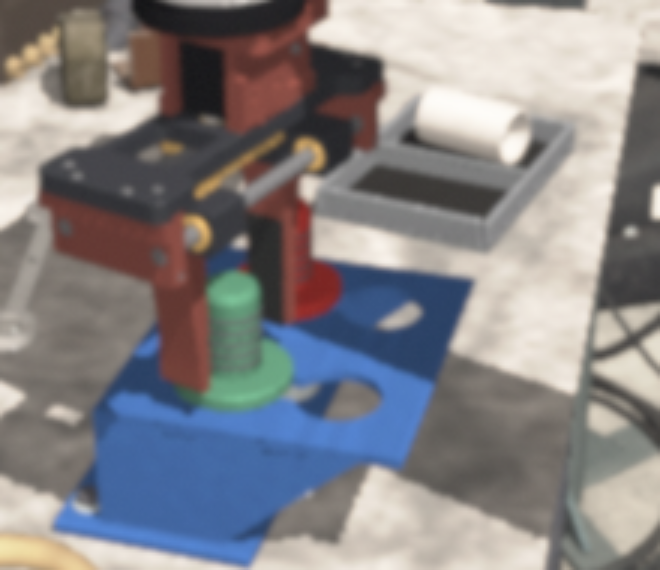

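The open fingers straddle the green handle, at about (235,310) in the crop, with the tips just above the collar. I'll close them.

Converted, -2 mm is -0.008.

```bash
echo '[[[0, 0, 0], [0, 0, 0]], [[0, 0, 0], [0, 0, 0]], [[0, 0, 0], [0, 0, 0]], [[0, 0, 0], [0, 0, 0]], [[0, 0, 0], [0, 0, 0]]]' > mv.in && python3 jog.py mv.in 0
echo '[[[0, 0, -0.008], [0, 0, 0]], [[0, 0, -0.008], [0, 0, 0]], [[0, 0, 0], [0, 0, 0]], [[0, 0, 0], [0, 0, 0]]]' > mv.in && python3 jog.py mv.in
python3 -c "from h import *; go(501.5-52,-9.2,108)"
```

```text
t: 3.48
ee_pos: [503.8, -11.7, 106.1]
orientation: [0.519, 3.098, 0.0]
ft_force: [-0.5, 0.2, 1.0]
width: 30.0
grasp_force: 0.0
t: 3.82
ee_pos: [503.4, -11.7, 109.7]
orientation: [-0.519, -3.098, 0.0]
ft_force: [0.4, 0.6, -2.7]
width: 27.7
grasp_force: 30.0
t 3.82 pos [503.4 -11.7 109.7] tool delta [ 51.8 -15.2   1.7] zaxis [-0. -0. -1.] f [ 0.4  0.6 -2.7] w 27.7 g 30.0
```

Converted, 12 mm is 0.048, 10 mm is 0.04.

```bash
echo '[[[0.032, -0.0096, 0], [0, 0, 0]], [[0.04, -0.012, 0], [0, 0, 0]], [[0.048, -0.0144, 0], [0, 0, 0]], [[0.048, -0.0144, 0], [0, 0, 0]], [[0.032, -0.0096, 0], [0, 0, 0]]]' > mv.in && python3 jog.py mv.in
echo '[[[0, 0, 0], [0, 0, 0]], [[0, 0, 0], [0, 0, 0]]]' > mv.in && python3 jog.py mv.in
python3 - <<'E'
from h import *
go(451,-9.5,110)
for n in("top","side"):
    d=ctrl.get_image(n); a,b=((215,345),(130,300)) if n=="top" else ((230,350),(280,400))
    cv2.imwrite(f"pics/5{n}.png",cv2.resize(d["img"][a[0]:a[1],b[0]:b[1],::-1],None,fx=4,fy=4,interpolation=cv2.INTER_CUBIC))
E
```

```text
t: 4.23
ee_pos: [448.6, -9.4, 109.3]
orientation: [-0.518, -3.096, 0.0]
ft_force: [-1.3, -0.2, -3.3]
width: 27.6
grasp_force: 30.0
t: 4.4
ee_pos: [451.0, -9.6, 109.8]
orientation: [0.519, 3.098, 0.0]
ft_force: [-0.2, 0.8, -3.6]
width: 26.9
grasp_force: 30.0
t 4.4 pos [451.   -9.6 109.8] tool delta [-0.   0.1 -0.2] zaxis [ 0. -0. -1.] f [-0.2  0.8 -3.6] w 26.9 g 30.0
```

View pics/5side.png

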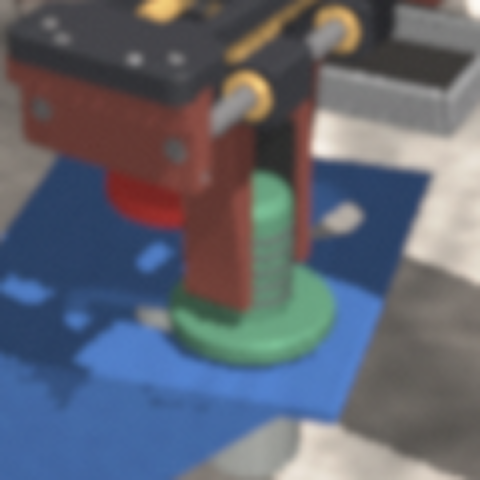

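The side view shows the collar centred at column 252 of the crop, with extremes at about 168 and 336 and a lower edge at about row 362. I'll compare that with where it should project if centred on the hole.

```bash
python3 - <<'E'
from h import *
d=ctrl.get_image("side"); 
m=mask(d,(50,60,40),(95,255,255)); m[:230]=0;m[350:]=0;m[:,:280]=0;m[:,400:]=0
ys,xs=np.nonzero(m); print("obs",xs.min(),xs.max()+1,"low",ys.max()+1)
a=np.linspace(0,2*np.pi,200)
for c in((449.5,-9.2),(447.5,-9.2),(451.5,-9.2),(449.5,-6.2)):
  for L in(0,3):
    P=np.array([proj(d,(c[0]+29*np.cos(t),c[1]+29*np.sin(t),z+L)) for t in a for z in(72,80)])
    print(c,L,P.min(0).round(1),P.max(0).round(1))
E
```

```text
obs 322 363 low 321
(449.5, -9.2) 0 [322.7 295.5] [364.6 323.4]
(449.5, -9.2) 3 [322.7 293.7] [364.7 321.6]
(447.5, -9.2) 0 [324.1 295.7] [366.1 323.6]
(447.5, -9.2) 3 [324.1 293.9] [366.1 321.8]
(451.5, -9.2) 0 [321.3 295.3] [363.2 323.2]
(451.5, -9.2) 3 [321.3 293.5] [363.2 321.4]
(449.5, -6.2) 0 [322.2 296.6] [364.2 324.7]
(449.5, -6.2) 3 [322.1 294.8] [364.3 322.8]
```

The collar is at x of about 451 against 450 to 450.5 for the hole, so it's centred within about 1 mm. I'll lift gently and watch the force.

```bash
echo '[[[0.002, 0, -0.012], [0, 0, 0]], [[0, 0, -0.016], [0, 0, 0]], [[0, 0, -0.016], [0, 0, 0]], [[0, 0, -0.016], [0, 0, 0]]]' > mv.in && python3 jog.py mv.in
echo '[[[0, 0, -0.016], [0, 0, 0]], [[0, 0, -0.016], [0, 0, 0]], [[0, 0, -0.016], [0, 0, 0]], [[0, 0, -0.016], [0, 0, 0]], [[0, 0, -0.016], [0, 0, 0]]]' > mv.in && python3 jog.py mv.in
```

```text
t: 4.88
ee_pos: [451.1, -9.4, 125.2]
orientation: [0.519, 3.098, 0.0]
ft_force: [0.0, -0.2, -3.3]
width: 27.4
grasp_force: 30.0
t: 5.3
ee_pos: [450.9, -9.4, 145.2]
orientation: [0.519, 3.098, 0.0]
ft_force: [-0.3, 0.1, -3.1]
width: 27.2
grasp_force: 30.0
```

Converted, -25 mm is -0.1, -20 mm is -0.08.

```bash
echo '[[[0, 0, -0.032], [0, 0, 0]], [[0, 0, -0.06], [0, 0, 0]], [[0, 0, -0.08], [0, 0, 0]], [[0, 0, -0.1], [0, 0, 0]], [[0, 0, -0.08], [0, 0, 0]]]' > mv.in && python3 jog.py mv.in
echo '[[[0, 0, 0], [0, 0, 0]], [[-0.024, -0.06, 0], [0, 0, 0]], [[-0.04, -0.1, 0], [0, 0, 0]], [[-0.048, -0.12, 0], [0, 0, 0]], [[-0.048, -0.12, 0], [0, 0, 0]]]' > mv.in && python3 jog.py mv.in
echo '[[[-0.048, -0.12, 0], [0, 0, 0]], [[-0.048, -0.12, 0], [0, 0, 0]], [[-0.048, -0.12, 0], [0, 0, 0]], [[-0.048, -0.12, 0], [0, 0, 0]], [[-0.048, -0.12, 0], [0, 0, 0]]]' > mv.in && python3 jog.py mv.in
echo '[[[-0.04, -0.1, 0.032], [0, 0, 0]], [[-0.04, -0.1, 0.04], [0, 0, 0]], [[-0.02, -0.052, 0.04], [0, 0, 0]], [[0, 0, 0.032], [0, 0, 0]], [[0, 0, 0], [0, 0, 0]]]' > mv.in && python3 jog.py mv.in
python3 -c "from h import *; go(467.5,-346,98)"
```

```text
t: 5.72
ee_pos: [450.8, -9.4, 234.5]
orientation: [0.519, 3.098, 0.0]
ft_force: [0.7, 0.3, -2.9]
width: 27.2
grasp_force: 30.0
t: 6.13
ee_pos: [455.5, -117.7, 231.9]
orientation: [-0.516, -3.098, -0.0]
ft_force: [0.5, -0.3, -2.5]
width: 27.6
grasp_force: 30.0
t: 6.55
ee_pos: [463.2, -279.7, 231.4]
orientation: [-0.519, -3.097, -0.001]
ft_force: [0.5, -0.5, -3.5]
width: 27.7
grasp_force: 30.0
t: 6.97
ee_pos: [465.5, -345.0, 193.6]
orientation: [-0.52, -3.094, -0.004]
ft_force: [0.1, 0.6, -2.9]
width: 26.8
grasp_force: 30.0
t 6.97 pos [ 465.5 -345.   193.6] tool delta [-2.7 -0.5 95.6] zaxis [-0.004  0.004 -1.   ] f [ 0.1  0.6 -2.9] w 26.8 g 30.0
```

Converted, 20 mm is 0.08, 15 mm is 0.06.

```bash
echo '[[[-0.008, 0, 0.06], [0, 0, 0]], [[0, 0, 0.08], [0, 0, 0]], [[0, 0, 0.08], [0, 0, 0]], [[0, 0, 0.06], [0, 0, 0]], [[0, 0, 0.04], [0, 0, 0]]]' > mv.in && python3 jog.py mv.in
echo '[[[0, 0, 0.016], [0, 0, 0]], [[0, 0, 0], [0, 0, 0]], [[0, 0, 0], [0, 0, 0]]]' > mv.in && python3 jog.py mv.in
python3 - <<'E'
from h import *
go(467.5,-346,98)
d=ctrl.get_image("side"); cv2.imwrite("pics/c6.png",cv2.resize(d["img"][150:300,290:450,::-1],None,fx=4,fy=4,interpolation=cv2.INTER_CUBIC))
E
```

```text
t: 7.38
ee_pos: [468.3, -344.4, 115.1]
orientation: [-0.516, -3.096, -0.003]
ft_force: [-0.2, -0.3, -2.8]
width: 27.2
grasp_force: 30.0
t: 7.63
ee_pos: [469.4, -346.4, 113.2]
orientation: [0.518, 3.098, -0.0]
ft_force: [0.0, -0.2, -2.4]
width: 27.0
grasp_force: 30.0
t 7.63 pos [ 469.4 -346.4  113.2] tool delta [ 2.  -0.2 15.2] zaxis [ 0. -0. -1.] f [ 0.  -0.2 -2.4] w 27.0 g 30.0
```

View pics/c6.png

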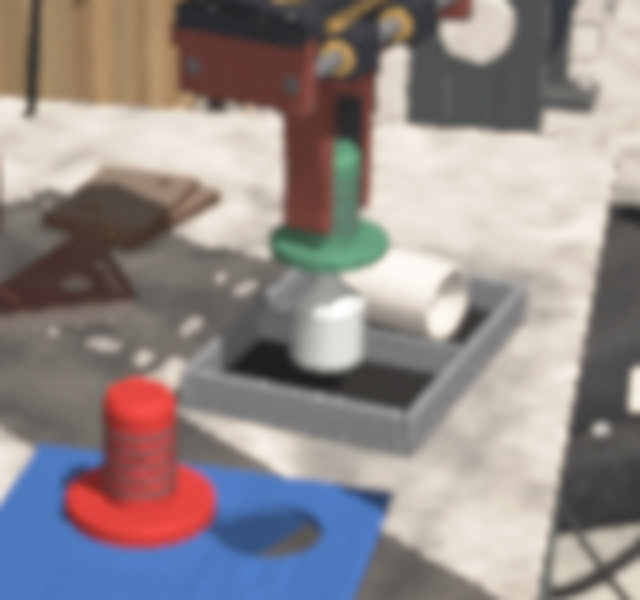

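The plug, at about (328,340) in the crop, hangs upright above the middle of the empty compartment, and the red gauge is undisturbed. I'll lower it onto the floor.

Converted, 5 mm is 0.02, 4 mm is 0.016.

```bash
echo '[[[0, 0, 0.02], [0, 0, 0]], [[0, 0, 0.016], [0, 0, 0]], [[0, 0, 0.008], [0, 0, 0]], [[0, 0, 0], [0, 0, 0]], [[0, 0, 0], [0, 0, 0]]]' > mv.in && python3 jog.py mv.in
echo '[[[0, 0, 0.008], [0, 0, 0]], [[0, 0, 0.006], [0, 0, 0]], [[0, 0, 0], [0, 0, 0]], [[0, 0, 0], [0, 0, 0]]]' > mv.in && python3 jog.py mv.in
```

```text
t: 8.1
ee_pos: [468.9, -346.7, 101.5]
orientation: [-0.519, -3.098, -0.0]
ft_force: [0.4, -0.2, -3.7]
width: 27.3
grasp_force: 30.0
t: 8.43
ee_pos: [469.0, -346.7, 98.1]
orientation: [-0.519, -3.098, -0.0]
ft_force: [-0.1, 0.9, -3.6]
width: 27.3
grasp_force: 30.0
```

Converted, 1 mm is 0.004.

```bash
echo '[[[0, 0, 0.004], [0, 0, 0]], [[0, 0, 0], [0, 0, 0]], [[0, 0, 0], [0, 0, 0]]]' > mv.in && python3 jog.py mv.in
echo '[[[0, 0, 0.004], [0, 0, 0]], [[0, 0, 0], [0, 0, 0]], [[0, 0, 0], [0, 0, 0]]]' > mv.in && python3 jog.py mv.in
```

```text
t: 8.68
ee_pos: [469.0, -346.7, 97.2]
orientation: [-0.519, -3.098, -0.0]
ft_force: [0.1, 0.1, -3.1]
width: 27.3
grasp_force: 30.0
t: 8.93
ee_pos: [469.0, -346.7, 96.1]
orientation: [-0.519, -3.098, -0.0]
ft_force: [0.3, -0.5, -3.5]
width: 27.2
grasp_force: 30.0
```

Converted, 1 mm is 0.004.

```bash
echo '[[[0, 0, 0.004], [0, 0, 0]], [[0, 0, 0], [0, 0, 0]], [[0, 0, 0], [0, 0, 0]]]' > mv.in && python3 jog.py mv.in
echo '[[[0, 0, 0.0028], [0, 0, 0]], [[0, 0, 0], [0, 0, 0]], [[0, 0, 0], [0, 0, 0]]]' > mv.in && python3 jog.py mv.in|grep -e pos -e ft
```

```text
t: 9.18
ee_pos: [469.1, -346.8, 95.3]
orientation: [0.519, 3.098, -0.0]
ft_force: [0.2, 0.5, -1.2]
width: 27.2
grasp_force: 30.0
ee_pos: [469.3, -347.0, 95.3]
ft_force: [-1.8, 1.7, 5.1]
```

It is standing on the floor: the force has reversed and z has stopped at 95.3. I'll release and retract straight up.

Converted, -25 mm is -0.1, -20 mm is -0.08.

```bash
echo '[[[0, 0, 0], [0, 0, 0]], [[0, 0, 0], [0, 0, 0]], [[0, 0, 0], [0, 0, 0]], [[0, 0, 0], [0, 0, 0]], [[0, 0, 0], [0, 0, 0]]]' > mv.in && python3 jog.py mv.in 60
echo '[[[0, 0, -0.02], [0, 0, 0]], [[0, 0, -0.06], [0, 0, 0]], [[0, 0, -0.08], [0, 0, 0]], [[0, 0, -0.1], [0, 0, 0]], [[0, 0, -0.1], [0, 0, 0]]]' > mv.in && python3 jog.py mv.in
echo '[[[0, 0, -0.08], [0, 0, 0]], [[0, 0, 0], [0, 0, 0]], [[0, 0, 0], [0, 0, 0]], [[0, 0, 0], [0, 0, 0]]]' > mv.in && python3 jog.py mv.in
python3 - <<'E'
from h import *
go(467.5,-346,98)
d=ctrl.get_image("side"); cv2.imwrite("pics/c7.png",cv2.resize(d["img"][150:300,290:450,::-1],None,fx=4,fy=4,interpolation=cv2.INTER_CUBIC))
E
```

```text
t: 9.85
ee_pos: [469.0, -346.7, 94.4]
orientation: [-0.519, -3.098, -0.0]
ft_force: [-0.2, -0.7, 0.1]
width: 56.8
grasp_force: 0.0
t: 10.27
ee_pos: [468.7, -346.4, 185.3]
orientation: [-0.519, -3.097, -0.001]
ft_force: [0.8, -0.6, -0.2]
width: 60.3
grasp_force: 0.0
t: 10.6
ee_pos: [468.6, -346.4, 203.9]
orientation: [-0.519, -3.098, -0.001]
ft_force: [0.4, 0.5, -1.0]
width: 60.0
grasp_force: 0.0
t 10.6 pos [ 468.6 -346.4  203.9] tool delta [  1.   -0.  105.9] zaxis [-0.001  0.001 -1.   ] f [ 0.4  0.5 -1. ] w 60.0 g 0.0
```

View pics/c7.png

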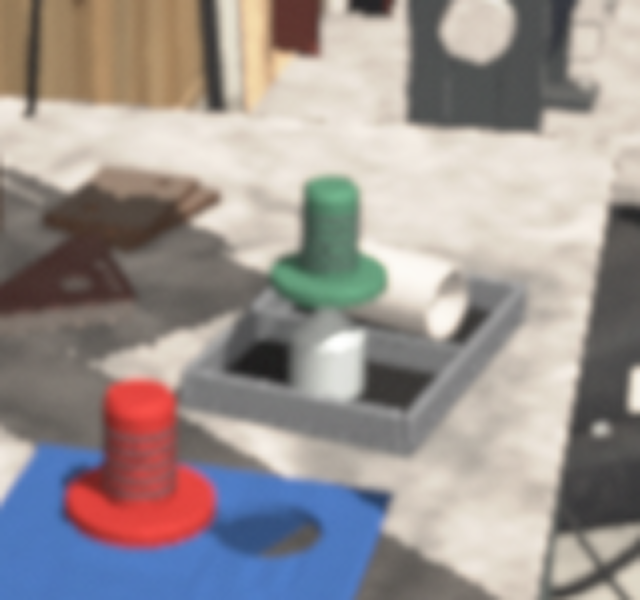

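The green gauge stands upright in the empty compartment, at about (330,290) in the crop. The gripper is clear and the red gauge is still hanging, so I'll hand the job in.

```bash
python3 -c "from workcell import ctrl; print(ctrl.close_job())"
```

```text
the job is handed in; nothing more can be done
None
```

The green gauge stands upright on the floor of the tray's empty compartment, released, with the red gauge still hanging where it was; I handed the job in about 10.7 s into the 38 s allowed, and no verdict was returned.

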